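# Load a test cassette under the leaf spring of a reader dock

### The job

Load the white test cassette that lies between the rails of the dock: with the fingertips press it down hard on its sprung bed and, keeping it pressed down, slide it under the steel leaf spring until it is fully home against the end stop, then let go so that the spring holds it there. Do not pick the cassette up, do not touch the spring yourself, and leave the other things on the bench alone.

Things in the scene. Friction and masses are not known exactly. Their poses are not given: they have to be found in the camera images.
- dock: Grey and aluminium cassette dock fixed to the bench, 235 mm long (x -120 to +115), 94 mm wide. Origin on the bench; x points along the sliding direction from the open loading end to the end stop, y across, z up. Two side rails (x -120 to +63), 63 mm apart inside, tops 28 mm above the bench; between them a flat steel bed (x -118 to +53), its top 22 mm above the bench when not pressed.
- cassette: White plastic test cassette to load, 90 (x) by 60 by 10 mm, about 40 g, loose, flat on the bed between the rails, its origin (centre of underside) starting at dock x = -70 to -44 mm; x points to the spring. Across its top a thumb rib: x -17.5 to -12.5, 44 mm wide, 5 mm high, to push forward against. Behind it a flat deck to press on; in front windows in flat plastic, over which the spring rides.
- stop_face (a point): Middle of the top edge of the end stop's face, which the nose of the cassette meets: dock x = +55 mm, 30 mm above the bench. Fully home, the cassette's origin is at dock x = +10 mm. Farther on, at dock x = 88 to 112 mm, stands the spring's bracket, 54 mm high.
- press_deck (a point): Centre of the flat deck behind the cassette's thumb rib, on the top face: 31 mm behind the cassette's origin, 10 mm above its underside.
- bed (a joint): How far the sprung bed under the cassette is pressed down, m: 0 free, 0.0085 on its stop. It takes 2.5 N to start, 7.6 N at the stop; 10 to 20 N is fine. It stays level. Unpressed, the cassette butts against the spring's blunt front; it passes under with the bed at least 6 mm down (best on its stop). Let go, the bed rises and lifts the loaded cassette against the spring.
- spring (a joint): Lift angle of the steel leaf spring, rad: 0 at rest, grows as the cassette beneath lifts its foot (75 mm from the hinge). About 3 N at the foot to start it, 0.8 N more per mm. With the cassette loaded and released it reads about 0.05.
- spring_foot (a point): Front lower edge of the leaf spring's blunt front: dock x = +9.3 mm, 27.5 mm above the bench at rest. The leaf is 30 mm wide; its blunt front rises from here to 41 mm; below it a ramp slopes down and forward to a flat foot 22.5 mm above the bench at x = +20 to +30. The leaf runs on over the end stop to its hinge at x = +100 mm, 46 mm high.
- spare: Another cassette of the same shape and size, lying flat on the bench beside the dock (not between the rails); leave it. Origin at the centre of its underside.
- bottle: Small upright dropper bottle, 34 mm across and 75 mm high, beside the dock; leave it. Origin at the centre of its underside.
- timer: Flat white bench timer, 50 by 65 by 22 mm, on the bench beyond the dock's far end; leave it. Origin at the centre of its underside.
Not all that is in view belongs to the job. Leave any black or red look-alike of the cassette alone.

How it is judged:
By the outcome, as a careful person would: the job done as asked, in the order asked, and still so for the second after the job is handed in, with the robot touching nothing.
It also fails if it takes over 40 s, if anything falls off the work surface, if the arm or the gripper's body presses on something with over 40 N, if the wrist force passes 120 N, or if a joint passes its speed limit or range.

### The arm

A 6-joint arm with a two-finger parallel gripper is mounted at the origin on the work surface. World frame = base frame: x ahead of the robot, y to its left, z up, the work surface at z = 0. Lengths are in m, angles in rad, forces in N, time in s.
With the tool pointing down it reaches from about 0.35 to 0.875 m from the base axis. Payload 15.5 kg.
Tool frame: the origin (TCP) lies at the very end of the fingers, on their centre line; the grasp point (between the pads) lies 19 mm behind it; z points along the fingers, y is the direction in which the jaws open and shut (so a half turn about z gives the same grasp; the last joint's range is limited). The gripper opens to 85 mm and grips with 20 to 120 N. Pads are 22 mm wide; open, the fingers measure 114 mm over their backs; the gripper's body (76 mm by 85 mm) begins 54 mm behind the grasp point. The pads swing forward as they close: fully open they stand 13 mm farther back than shut.
Start: joints at [-1.429, 0.494, 1.345, -0, 1.302, -0.096], TCP at [0.147, -0.608, 0.231] pointing down, gripper open.
Joint ranges: [-2.91, 2.91], [-0.82, 2.16], [0.22, 2.67], [-1.22, 4.37], [0.12, 2.79], [-3.08, 3.08]. Speed limits (rad/s): [1.89, 1.89, 2.57, 3.01, 3.01, 3.01].

### API

Orientations are given as a 3x3 rotation matrix whose columns are the frame's x, y, z axes.
In Python, from station import status, optics, r gives the robot as it stands.
- The arm moves only by the shell command python3 -m creep 'ROWS' [FORCE]. ROWS is JSON, a list that holds one entry, the list of rows, each a list of 7 numbers: the shift along the tool's x, y, z in cm, then the turn, a rotation vector about the tool's x, y, z in rad, then the closure in counts, from 0 (fully open) to 255 (shut). A call has 1 to 8 rows; each row shifts and turns the commanded pose from where the row before left it, along the tool's axes as they then stand; what a row does not reach is not made up. A row lasts 1/8 s, in which the tool goes at most 62.5 mm and 10.7 degrees, less where a joint would pass 70% of its speed; a pose out of reach is approached as far as the arm can. A call with a gripper value outside its range is refused whole. The fingers move at their own pace and stop on an object; FORCE is the grip in N (left out, the last holds). Time passes only in rows, so rows that do not move let the fingers close. It gives the time, the measured TCP pose, the force and the opening at its end, in the units of the state.
- status.sense(): the state, without advancing time (a new reading comes with each control period).
- optics.get_image(name): name is "side" or "top" or "wrist"; returns a dict with "image" (400x640x3 uint8, red, green, blue), "depth" (400x640 float32, m along the optical axis (not along the pixel's ray), 0 where there is no reading), "vertical_fov" (degrees; the focal length in pixels is half the picture's height over the tangent of half this angle, whatever the lens; pixels are square), "cx", "cy" (the principal point, pixels), "eye" and "rotation" of the camera in the world. Camera axes: x right, y down, z forward; pixel columns grow to the right and rows downward; lengths in m; the calibration is good to about 2 mm. A picture is of the moment at which its call begins.
- r.sign_off(): hands the job in, once; it reports no verdict.
The state is a dict: "time_s": time; "joint_positions": joint angles; "joint_vel": joint speeds; "joint_efforts": joint torques, N m; "eef_pos": TCP position; "eef_rot": TCP orientation; "wrist_force": force on the tool from outside, world axes, zero at the start; "moment": the same for the moment, N m; "finger_gap": finger opening in m.
Only numpy, scipy, OpenCV 4.12 (cv2) and the standard library are available. Lean on these libraries where they do the work, as an engineer would, in place of code of your own. Each camera call takes 0.05 s, during which the arm holds its last target. There are 200 camera calls.

## Working session

There is one attempt and no reset: what is moved stays moved. The work goes in short steps, Python scripts to look and compute and a shell command to move; the robot and the scene stay as the last step left them, time stands still between calls to the robot, and variables do not carry over. Pictures are saved under pics/ and viewed, about 8 in all and at most 12, crops included, and the job is handed in when it is done.

```bash
mkdir -p pics; ls; cat > h.py <<'E'
import numpy as np, cv2
from station import status, optics, r
def shot(n,f):
    d=optics.get_image(n); np.savez('pics/'+f+'.npz',**d); cv2.imwrite('pics/'+f+'.png',d['image'][:,:,::-1]); return d
def load(f): return dict(np.load('pics/'+f+'.npz'))
def pt(d,u,v,z=None):
    f=200/np.tan(np.radians(float(d['vertical_fov']))/2)
    ray=np.array([(u-d['cx'])/f,(v-d['cy'])/f,1.])
    R=np.array(d['rotation']);e=np.array(d['eye'])
    if z is None:
        u0,v0=int(round(u)),int(round(v)); p=d['depth'][v0-1:v0+2,u0-1:u0+2]; return e+R@ray*np.median(p)
    w=R@ray; return e+w*(z-e[2])/w[2]
def px(d,p):
    f=200/np.tan(np.radians(float(d['vertical_fov']))/2)
    c=np.array(d['rotation']).T@(np.array(p)-d['eye']); return f*c[0]/c[2]+d['cx'],f*c[1]/c[2]+d['cy']
E
python3 - <<'E'
from h import *
for n in('top','side'):
    d=shot(n,n+'0'); print(n,d['eye'],d['rotation'],d['vertical_fov'],d['cx'],d['cy'])
s=status.sense(); print({k:np.round(v,3) for k,v in s.items()})
E
```

```text
pics
top [0.51405389 0.03697232 0.79341628] [[-0.00896785 -0.99581157  0.09098847]
 [-0.99993293  0.00959735  0.00648332]
 [-0.00732941 -0.09092422 -0.99583084]] 50.974468628363915 318.98659607946973 194.69640450834618
side [0.39658527 0.66592986 0.41321406] [[-0.95942767 -0.11555315  0.25718868]
 [-0.28123558  0.45731161 -0.84366619]
 [-0.02012708 -0.88176729 -0.47125507]] 47.941548169270305 315.727021004336 199.40897804769472
{'time_s': np.float64(0.1), 'joint_positions': array([-1.429,  0.494,  1.346,  0.   ,  1.302, -0.095]), 'joint_vel': array([-0.001, -0.001, -0.001,  0.   ,  0.001, -0.001]), 'joint_efforts': array([ 2.0000e-03, -8.8359e+01, -3.8456e+01, -0.0000e+00,  5.0000e-03,
       -0.0000e+00]), 'eef_pos': array([ 0.147, -0.607,  0.231]), 'eef_rot': array([[ 0.972,  0.235, -0.   ],
       [ 0.235, -0.972,  0.001],
       [ 0.   , -0.001, -1.   ]]), 'wrist_force': array([-0.748,  0.01 ,  0.326]), 'moment': array([-0.009, -0.028,  0.002]), 'finger_gap': np.float64(0.085)}
```

View pics/top0.png

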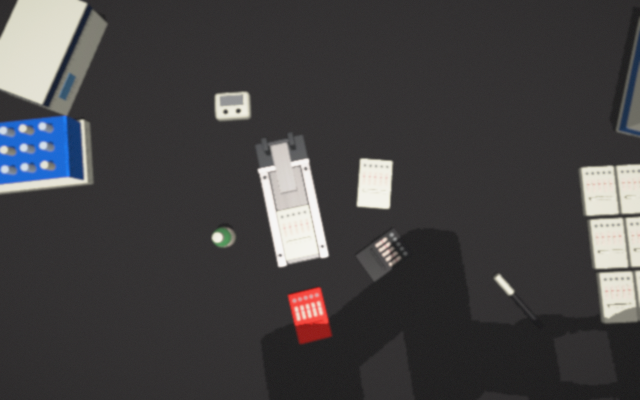

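The top view shows the dock with its open end near (302,262) and its bracket near (281,150). The cassette lies at about (297,232). The spare is at (375,183), the bottle at (223,237), the timer at (233,106), and there are red and black look-alikes. Next I'll enlarge the dock.

```bash
python3 - <<'E'
from h import *
d=load('top0'); c=d['image'][125:275,230:350,::-1]
cv2.imwrite('pics/c1.png',cv2.resize(c,None,fx=4,fy=4,interpolation=cv2.INTER_CUBIC))
d=load('side0');print(px(d,[.5,.05,.03]))
cv2.imwrite('pics/s1.png',d['image'][:,:,::-1])
E
```

```text
(np.float64(366.2996786070678), np.float64(226.81570001606474))
```

View pics/c1.png

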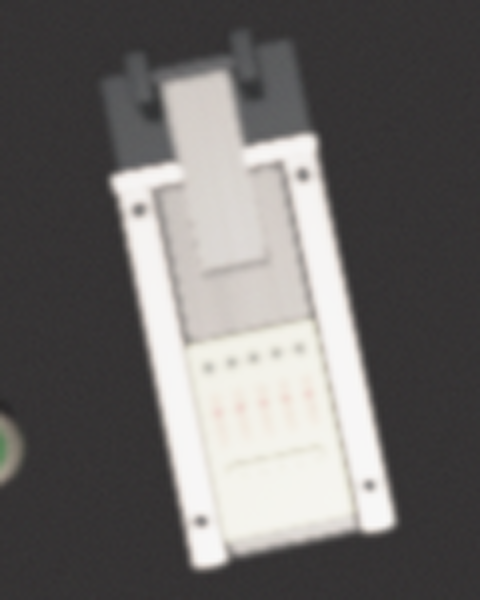

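View pics/s1.png

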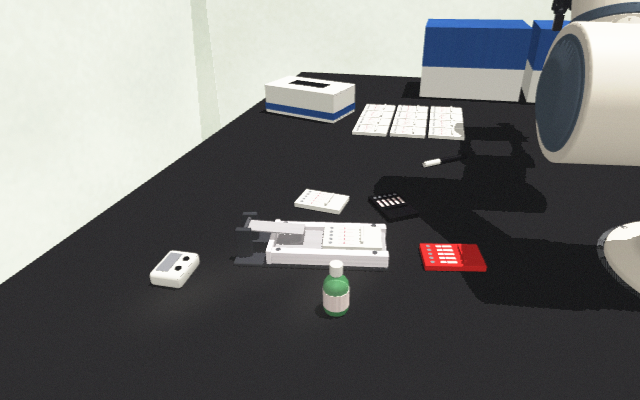

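The crop shows the rail outer corners at (192,568), (397,525), (112,180) and (317,138), and the spring front at (205,275)–(268,260). The cassette nose runs (185,345)–(314,320) and its rear is near (230,548)–(357,520). The side view confirms the cassette is behind the spring.

```bash
python3 - <<'E'
from h import *
d=load('top0')
P=lambda u,v,z:pt(d,230+(u+.5)/4-.5,125+(v+.5)/4-.5,z)
rl,rr,fl,fr=P(192,568,.028),P(397,525,.028),P(112,180,.028),P(317,138,.028)
print('w',np.linalg.norm(rl-rr),np.linalg.norm(fl-fr),'L',np.linalg.norm(rl-fl),np.linalg.norm(rr-fr))
ax=(fl+fr-rl-rr)[:2]; ax/=np.linalg.norm(ax); yaw=np.arctan2(ax[1],ax[0]); ay=np.array([-ax[1],ax[0]])
m=(rl+rr)[:2]/2; m2=(fl+fr)[:2]/2
o=(m+120*.001*ax+m2-.063*ax)/2
print('yaw',yaw,'o',o, m+.12*ax,m2-.063*ax)
loc=lambda p:np.round([(p[:2]-o)@ax*1e3,(p[:2]-o)@ay*1e3],1)
for n,a in dict(noseL=(185,345,.032),noseR=(314,320,.032),rearL=(230,540,.032),rearR=(357,515,.032),sprL=(205,275,.041),sprR=(268,260,.041),holeNE=(302,174,.028),holeNW=(139,209,.028),holeSW=(201,520,.028),holeSE=(370,485,.028)).items(): print(n,loc(P(*a)))
for q in [(250,500),(270,420),(370,400),(150,400),(235,200)]:
    u,v=230+q[0]/4,125+q[1]/4; p=pt(d,u,v); print(q,p.round(4),loc(p))
# depth map along cassette axis
for x in range(-125,20,4):
    w=o+ax*x/1e3; u,v=px(d,[*w,.033]); print(x,round(pt(d,u,v)[2]*1e3,1),end='; ')
E
```

```text
w 0.09452188793829419 0.09647026640854357 L 0.18096915494131932 0.1807670559543986
yaw 0.20000512563261033 o [0.5801175 0.0950594] [0.58116349 0.09527144] [0.57907152 0.09484736]
noseL [-19.7  30. ]
noseR [-20.7 -29.7]
rearL [-109.9   27.6]
rearR [-110.8  -30.6]
sprL [ 8.7 14. ]
sprR [  9.4 -15.1]
holeNE [ 46.7 -38. ]
holeNW [46.4 38.7]
holeSW [-98.6  39. ]
holeSE [-99.  -39.1]
(250, 500) [0.484  0.0906 0.0317] [-95.1  14.7]
(270, 420) [0.5199 0.0813 0.033 ] [-61.8  -1.5]
(370, 400) [0.5291 0.036  0.0009] [-61.8 -47.7]
(150, 400) [ 0.53    0.14   -0.0008] [-40.2  54. ]
(235, 200) [0.6189 0.0962 0.0424] [38.3 -6.6]
-125 -0.4; -121 -1.3; -117 3.1; -113 21.7; -109 28.3; -105 31.7; -101 31.6; -97 31.9; -93 32.4; -89 32.2; -85 32.2; -81 34.8; -77 32.3; -73 32.0; -69 31.7; -65 32.1; -61 32.3; -57 32.6; -53 31.8; -49 31.9; -45 32.1; -41 32.9; -37 32.1; -33 32.3; -29 31.0; -25 31.4; -21 31.3; -17 21.9; -13 21.7; -9 22.5; -5 22.5; -1 21.1; 3 21.4; 7 21.8; 11 30.9; 15 42.1; 19 41.3;
```

The measurements agree: the dock's width and length fit, its yaw is 0.200, and the rib shows at about dock x = -80. The cassette origin is therefore at about -65 mm, which leaves 75 mm of travel. I'll move above the deck with the fingers shut.

```bash
python3 -m creep '[[[0,0,0,0,0,0.037,255],[4.5,-4,0,0,0,0,255],[4.5,-4,0,0,0,0,255],[4.5,-4,0,0,0,0,255],[4.5,-4,0,0,0,0,255],[4.5,-4,0,0,0,0,255],[4.5,-4,0,0,0,0,255],[4.5,-4,0,0,0,0,255]]]' 40
```

```text
time_s: 1.1
eef_pos: [0.4007, -0.269, 0.2314]
eef_rot: [[0.98, 0.197, 0.0], [0.197, -0.98, -0.0], [0.0, 0.0, -1.0]]
wrist_force: [1.6, -0.0, -0.7]
finger_gap: -0.0004
```

```bash
python3 -m creep '[[[2.2,-4.6,0,0,0,0,255],[2.2,-4.6,0,0,0,0,255],[2.2,-4.6,0,0,0,0,255],[2.2,-4.6,0,0,0,0,255],[2.2,-4.6,0,0,0,0,255],[2.2,-4.6,0,0,0,0,255],[2.2,-4.6,0,0,0,0,255],[0,0,0,0,0,0,255]]]'
```

```text
time_s: 2.1
eef_pos: [0.4872, 0.0783, 0.2312]
eef_rot: [[0.98, 0.201, 0.0], [0.201, -0.98, 0.0], [0.0, -0.0, -1.0]]
wrist_force: [0.4, 0.3, -0.5]
finger_gap: 0.0003
```

```bash
python3 -m creep '[[[0,0.2,4.2,0,0,0,255],[0,0,4.2,0,0,0,255],[0,0,4.2,0,0,0,255],[0,0,4.2,0,0,0,255],[0,0,0,0,0,0,255]]]'
python3 - <<'E'
from h import *
d=shot('wrist','w1'); e=shot('side','s2')
o=np.array([.5801,.0951]);ax=np.array([.98007,.19867]);ay=np.array([-.19867,.98007])
for x,y,z in[(-82.5,22,32),(-82.5,-22,32),(-110,30,32),(-110,-30,32),(-20,30,32),(-20,-30,32)]:
    p=[*(o+ax*x/1e3+ay*y/1e3),z/1e3]; print(x,y,np.round(px(d,p)),np.round(px(e,p)))
cv2.imwrite('pics/s2c.png',cv2.resize(e['image'][150:300,220:420,::-1],None,fx=4,fy=4,interpolation=cv2.INTER_CUBIC))
E
```

```text
time_s: 2.72
eef_pos: [0.4854, 0.0728, 0.0615]
eef_rot: [[0.98, 0.197, -0.005], [0.197, -0.98, -0.0], [-0.005, -0.001, -1.0]]
wrist_force: [-0.0, 0.2, 0.3]
finger_gap: 0.0001
-82.5 22 [273. 219.] [364. 243.]
-82.5 -22 [354. 219.] [363. 228.]
-110 30 [261. 264.] [382. 247.]
-110 -30 [367. 264.] [380. 226.]
-20 30 [250.  98.] [322. 245.]
-20 -30 [375.  98.] [325. 224.]
```

View pics/w1.png

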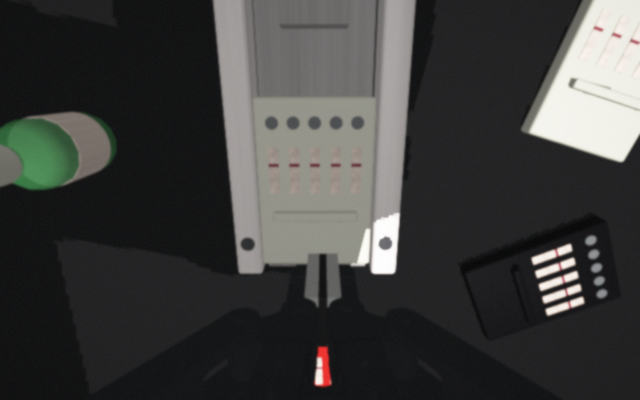

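View pics/s2c.png

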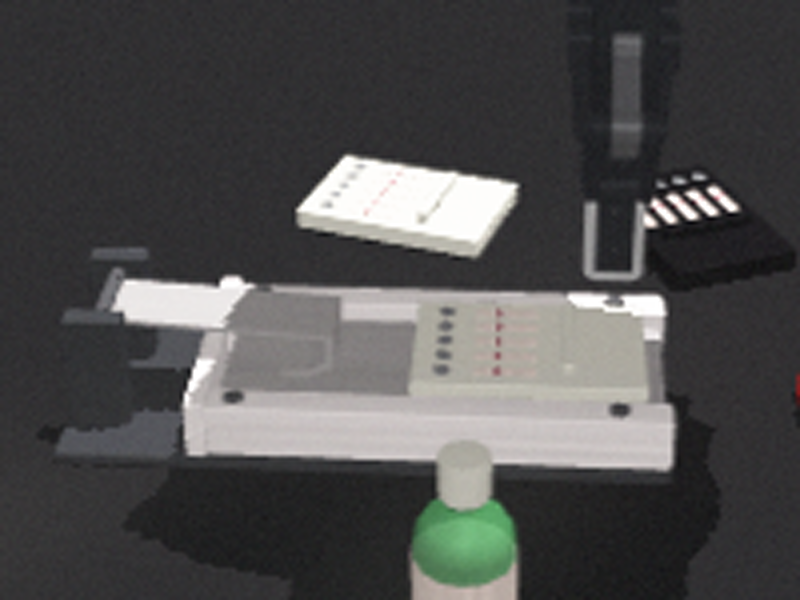

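In the wrist view the cassette nose is at v=98, the rib at v≈216 (u 274–356) and the rear edge at v≈264, all matching the predictions. The finger tips are at about (322,255), over the deck behind the rib. The TCP reads dock (-97,-3) mm, so I'll correct by +2 and +3 mm and descend.

```bash
cat >> h.py <<'E'
O=np.array([.5801,.0951]);AX=np.array([.98007,.19867]);AY=np.array([-.19867,.98007])
def st():
    s=status.sense(); q=np.array(s['eef_pos']);f=np.array(s['wrist_force']);R=np.array(s['eef_rot'])
    print('t %.2f dock'%s['time_s'],np.round([(q[:2]-O)@AX*1e3,(q[:2]-O)@AY*1e3,q[2]*1e3],1),'F dock',np.round([f[:2]@AX,f[:2]@AY,f[2]],1),'yaw %.3f tilt'%np.arctan2(R[1,0],R[0,0]),R[:2,2].round(4))
E
python3 -m creep '[[[0.2,-0.3,0,0,0,0,255],[0,0,1,0,0,0,255],[0,0,1,0,0,0,255],[0,0,0,0,0,0,255],[0,0,0,0,0,0,255]]]'; python3 -c 'from h import *;st()'
```

```text
time_s: 3.45
eef_pos: [0.4885, 0.0769, 0.0432]
eef_rot: [[0.98, 0.198, -0.0], [0.198, -0.98, -0.0], [-0.0, -0.0, -1.0]]
wrist_force: [0.0, -0.2, -0.3]
finger_gap: 0.0
t 3.45 dock [-93.4   0.4  43.2] F dock [-0.  -0.2 -0.3] yaw 0.200 tilt [-0.0004 -0.    ]
```

```bash
python3 -m creep '[[[-0.15,0,0.6,0,0,0,255],[0,0,0.4,0,0,0,255],[0,0,0.4,0,0,0,255],[0,0,0,0,0,0,255],[0,0,0,0,0,0,255]]]'; python3 -c 'from h import *;st()'
```

```text
time_s: 4.08
eef_pos: [0.4869, 0.0766, 0.0293]
eef_rot: [[0.98, 0.199, -0.0], [0.199, -0.98, -0.0], [-0.0, -0.0, -1.0]]
wrist_force: [-1.9, -0.8, 3.4]
finger_gap: 0.0001
t 4.08 dock [-95.    0.4  29.3] F dock [-2.1 -0.4  3.4] yaw 0.200 tilt [-0.0004 -0.    ]
```

```bash
python3 -m creep '[[[0,0,0.3,0,0,0,255],[0,0,0.25,0,0,0,255],[0,0,0.05,0,0,0,255],[0,0,0,0,0,0,255]]]'; python3 -c 'from h import *;st()'
```

```text
time_s: 4.58
eef_pos: [0.4871, 0.0766, 0.0234]
eef_rot: [[0.98, 0.198, 0.0], [0.198, -0.98, 0.0], [0.0, 0.0, -1.0]]
wrist_force: [-3.0, -1.0, 8.8]
finger_gap: -0.0003
t 4.58 dock [-94.8   0.4  23.4] F dock [-3.1 -0.4  8.8] yaw 0.200 tilt [0.0002 0.    ]
```

```bash
python3 -m creep '[[[0,0,0.05,0,0,0,255],[0,0,0,0,0,0,255],[0,0,0,0,0,0,255]]]'; python3 -c 'from h import *;st()'
```

```text
time_s: 4.95
eef_pos: [0.4871, 0.0766, 0.0232]
eef_rot: [[0.98, 0.198, 0.0], [0.198, -0.98, 0.0], [0.0, 0.0, -1.0]]
wrist_force: [-4.4, -0.6, 16.8]
finger_gap: 0.0002
t 4.95 dock [-94.8   0.4  23.2] F dock [-4.4  0.2 16.8] yaw 0.200 tilt [0.0004 0.    ]
```

The bed is on its stop at 16.8 N. I'll slide forward in small rows, stopping short of the spring.

```bash
python3 -m creep '[[[0.3,0,0,0,0,0,255],[0.3,0,0,0,0,0,255],[0.4,0,0,0,0,0,255],[0.5,0,0,0,0,0,255],[0.4,0,0,0,0,0,255],[0,0,0,0,0,0,255]]]'; python3 - <<'E'
from h import *
st(); d=shot('wrist','w2'); cv2.imwrite('pics/w2c.png',cv2.resize(d['image'][20:290,200:430,::-1],None,fx=2.2,fy=2.2,interpolation=cv2.INTER_CUBIC))
E
```

```text
time_s: 5.7
eef_pos: [0.5041, 0.0803, 0.0231]
eef_rot: [[0.98, 0.199, -0.003], [0.199, -0.98, -0.0], [-0.003, -0.0, -1.0]]
wrist_force: [-10.7, -1.3, 25.4]
finger_gap: -0.0003
t 5.70 dock [-77.4   0.6  23.1] F dock [-10.7   0.8  25.4] yaw 0.200 tilt [-0.0028 -0.0002]
```

View pics/w2c.png

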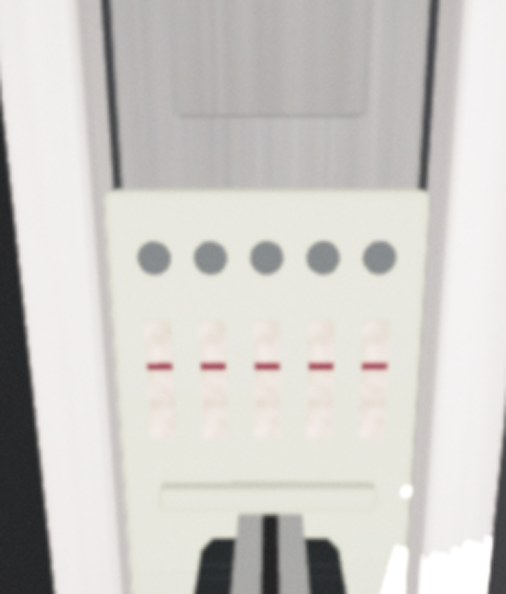

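The fingers touch the back of the rib (crop v≈513), and the nose (v≈190) is straight and still short of the spring front (v≈115). The force has crept up to 25 N, so I'll ease off slightly and continue.

```bash
python3 - <<'E'
from h import *
d=load('w2')
for u,v,z in[(107,190,.0235),(428,190,.0235),(160,512,.0235),(175,115,.03),(365,115,.03)]:
    p=pt(d,200+u/2.2,20+v/2.2,z)[:2]-O; print(np.round([p@AX*1e3,p@AY*1e3],1))
E
python3 -m creep '[[[0.3,0,-0.04,0,0,0,255],[0.3,0,0,0,0,0,255],[0.3,0,0,0,0,0,255],[0.3,0,0,0,0,0,255],[0,0,0,0,0,0,255]]]'; python3 -c 'from h import *;st()'
```

```text
[-2.1 28.5]
[ -2.1 -29.9]
[-67.5  21.9]
[10.5 14.8]
[ 10.5 -17.2]
time_s: 6.38
eef_pos: [0.5166, 0.0827, 0.0233]
eef_rot: [[0.98, 0.199, -0.002], [0.199, -0.98, -0.0], [-0.002, -0.0, -1.0]]
wrist_force: [-7.3, -1.3, 16.4]
finger_gap: 0.0
t 6.38 dock [-64.7   0.5  23.3] F dock [-7.5  0.2 16.4] yaw 0.200 tilt [-0.0015 -0.0001]
```

The nose is about 75 mm ahead of the TCP, so home should be at TCP x ≈ -20. I'll continue under the spring.

```bash
python3 -m creep '[[[0.3,0,0,0,0,0,255],[0.3,0,0,0,0,0,255],[0.3,0,0,0,0,0,255],[0.3,0,0,0,0,0,255],[0.3,0,0,0,0,0,255],[0,0,0,0,0,0,255]]]'; python3 -c 'from h import *;st()'
```

```text
time_s: 7.12
eef_pos: [0.5278, 0.0853, 0.0231]
eef_rot: [[0.98, 0.199, -0.008], [0.199, -0.98, -0.001], [-0.008, -0.001, -1.0]]
wrist_force: [-23.3, -7.7, 30.0]
finger_gap: -0.0001
t 7.12 dock [-53.2   0.7  23.1] F dock [-24.3  -2.9  30. ] yaw 0.200 tilt [-0.008  -0.0009]
```

```bash
python3 -m creep '[[[0,0,-0.05,0,0,0,255],[0,0,0,0,0,0,255]]]'; python3 - <<'E'
from h import *
st(); d=shot('wrist','w3'); e=shot('side','s3')
a=cv2.resize(d['image'][20:270,200:430,::-1],(460,500),interpolation=cv2.INTER_CUBIC)
b=cv2.resize(e['image'][190:290,235:400,::-1],None,fx=2,fy=5,interpolation=cv2.INTER_CUBIC)
cv2.imwrite('pics/m3.png',np.hstack([a,b]))
E
```

```text
time_s: 7.38
eef_pos: [0.528, 0.0853, 0.0232]
eef_rot: [[0.98, 0.199, -0.008], [0.199, -0.98, -0.001], [-0.008, -0.001, -1.0]]
wrist_force: [-20.4, -6.0, 20.4]
finger_gap: 0.0002
t 7.38 dock [-53.    0.8  23.2] F dock [-21.2  -1.8  20.4] yaw 0.200 tilt [-0.0077 -0.0007]
```

View pics/m3.png

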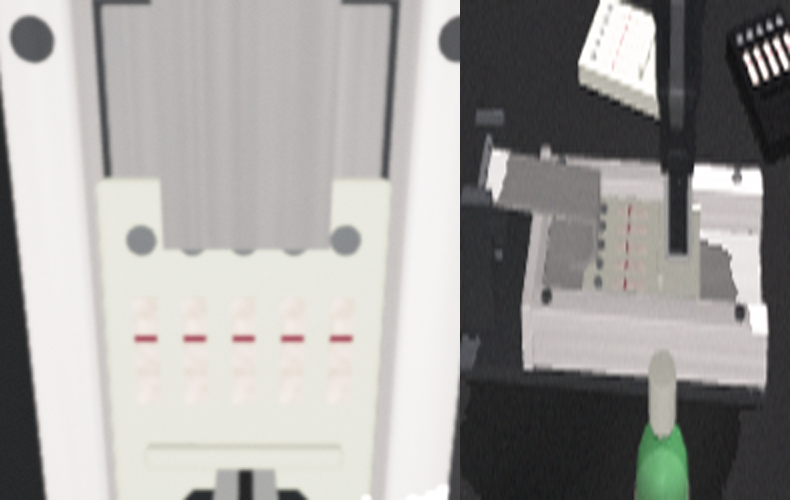

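The nose is now under the leaf: the spring front crosses the row of dots at v≈248 and the cassette is straight. The resistance is the ramp plus friction, so I'll continue.

```bash
python3 -m creep '[[[0.2,0,0,0,0,0,255],[0.2,0,0,0,0,0,255],[0.2,0,0,0,0,0,255],[0,0,0,0,0,0,255]]]'; python3 -c 'from h import *;st()'
```

```text
time_s: 7.98
eef_pos: [0.5359, 0.0868, 0.0234]
eef_rot: [[0.98, 0.199, -0.004], [0.199, -0.98, -0.0], [-0.004, -0.0, -1.0]]
wrist_force: [-10.6, -1.5, 13.0]
finger_gap: -0.0005
t 7.97 dock [-45.    0.7  23.4] F dock [-10.7   0.6  13. ] yaw 0.200 tilt [-0.0041 -0.0003]
```

```bash
python3 -m creep '[[[0.3,0,0.02,0,0,0,255],[0.3,0,0,0,0,0,255],[0.3,0,0,0,0,0,255],[0.3,0,0,0,0,0,255],[0,0,0,0,0,0,255]]]'; python3 -c 'from h import *;st()'
```

```text
time_s: 8.6
eef_pos: [0.5473, 0.0892, 0.0233]
eef_rot: [[0.98, 0.199, -0.005], [0.199, -0.98, -0.0], [-0.005, -0.001, -1.0]]
wrist_force: [-13.8, -2.7, 17.3]
finger_gap: -0.0002
t 8.60 dock [-33.3   0.7  23.3] F dock [-14.    0.1  17.3] yaw 0.200 tilt [-0.0047 -0.0004]
```

```bash
python3 -m creep '[[[0.3,0,0,0,0,0,255],[0.3,0,0,0,0,0,255],[0.3,0,0,0,0,0,255],[0.2,0,0,0,0,0,255],[0,0,0,0,0,0,255]]]'; python3 -c 'from h import *;st()'
```

```text
time_s: 9.22
eef_pos: [0.558, 0.0913, 0.0233]
eef_rot: [[0.98, 0.199, -0.005], [0.199, -0.98, -0.0], [-0.005, -0.001, -1.0]]
wrist_force: [-14.2, -3.7, 17.5]
finger_gap: 0.0001
t 9.22 dock [-22.4   0.7  23.3] F dock [-14.7  -0.8  17.5] yaw 0.200 tilt [-0.0048 -0.0005]
```

```bash
python3 -m creep '[[[0.1,0,0,0,0,0,255],[0.1,0,0,0,0,0,255],[0.1,0,0,0,0,0,255],[0,0,0,0,0,0,255]]]'; python3 -c 'from h import *;st()'
```

```text
time_s: 9.72
eef_pos: [0.5608, 0.0919, 0.0234]
eef_rot: [[0.98, 0.199, -0.005], [0.199, -0.98, -0.001], [-0.005, -0.001, -1.0]]
wrist_force: [-15.8, -3.6, 19.0]
finger_gap: -0.0003
t 9.72 dock [-19.6   0.7  23.4] F dock [-16.2  -0.4  19. ] yaw 0.200 tilt [-0.0051 -0.0005]
```

```bash
python3 -m creep '[[[0.1,0,0,0,0,0,255],[0.1,0,0,0,0,0,255],[0,0,0,0,0,0,255]]]'; python3 -c 'from h import *;st()'
```

```text
time_s: 10.1
eef_pos: [0.5624, 0.0922, 0.0233]
eef_rot: [[0.98, 0.199, -0.006], [0.199, -0.98, -0.001], [-0.006, -0.001, -1.0]]
wrist_force: [-17.0, -4.4, 20.4]
finger_gap: -0.0001
t 10.10 dock [-17.9   0.7  23.3] F dock [-17.5  -1.   20.4] yaw 0.200 tilt [-0.0057 -0.0006]
```

```bash
python3 -m creep '[[[0.1,0,0,0,0,0,255],[0.1,0,0,0,0,0,255],[0,0,0,0,0,0,255]]]'; python3 -c 'from h import *;st()'
```

```text
time_s: 10.48
eef_pos: [0.5625, 0.0923, 0.0232]
eef_rot: [[0.98, 0.199, -0.009], [0.199, -0.98, -0.001], [-0.009, -0.001, -1.0]]
wrist_force: [-26.5, -6.9, 29.8]
finger_gap: 0.0003
t 10.47 dock [-17.9   0.7  23.2] F dock [-27.3  -1.5  29.8] yaw 0.200 tilt [-0.0093 -0.0011]
```

The tool stopped at -17.9 while the forward force jumped 10 N, which suggests the end stop. I'll check from the top and wrist cameras before letting go.

```bash
python3 -m creep '[[[-0.1,0,-0.04,0,0,0,255],[0,0,0,0,0,0,255]]]'; python3 - <<'E'
from h import *
st(); d=shot('wrist','w4'); e=shot('side','s4')
a=cv2.resize(d['image'][20:270,200:430,::-1],(460,500),interpolation=cv2.INTER_CUBIC)
b=cv2.resize(e['image'][190:290,235:400,::-1],None,fx=2,fy=5,interpolation=cv2.INTER_CUBIC)
cv2.imwrite('pics/m4.png',np.hstack([a,b]))
E
```

```text
time_s: 10.72
eef_pos: [0.5624, 0.0922, 0.0234]
eef_rot: [[0.98, 0.199, -0.008], [0.199, -0.98, -0.001], [-0.008, -0.001, -1.0]]
wrist_force: [-19.6, -4.9, 17.6]
finger_gap: 0.0001
t 10.72 dock [-17.9   0.7  23.4] F dock [-20.2  -0.9  17.6] yaw 0.200 tilt [-0.0075 -0.0008]
```

View pics/m4.png

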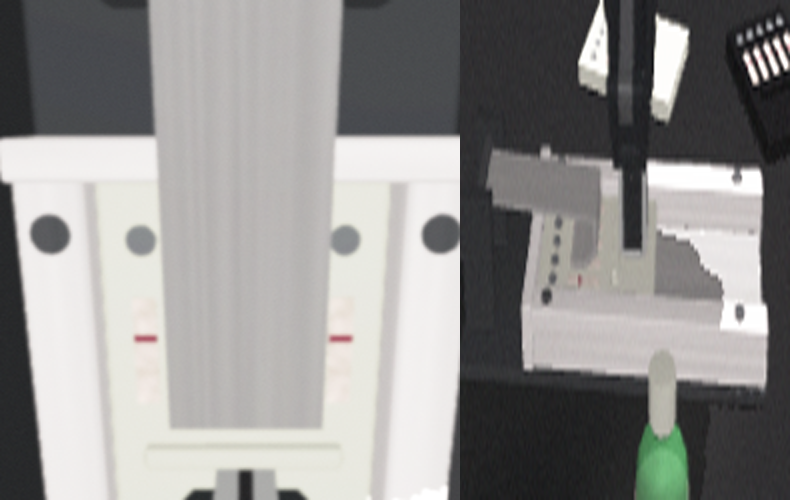

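The cassette is home: its nose meets the end-stop face across the full width (v≈183), with no gap, and the leaf lies over the windows in front of the rib. I'll lower the forward force a little and then lift slowly straight up.

```bash
python3 -m creep '[[[-0.08,0,0,0,0,0,255],[0,0,-0.1,0,0,0,255],[0,0,-0.2,0,0,0,255],[0,0,-0.2,0,0,0,255],[0,0,-0.2,0,0,0,255],[0,0,-0.2,0,0,0,255],[0,0,0,0,0,0,255]]]'; python3 -c 'from h import *;st()'
```

```text
time_s: 11.7
eef_pos: [0.566, 0.0926, 0.0328]
eef_rot: [[0.98, 0.198, 0.001], [0.198, -0.98, 0.0], [0.001, 0.0, -1.0]]
wrist_force: [0.0, -0.2, 0.1]
finger_gap: -0.0001
t 11.70 dock [-14.3   0.3  32.8] F dock [-0.  -0.2  0.1] yaw 0.200 tilt [0.0005 0.0001]
```

```bash
python3 -m creep '[[[0,0,-0.5,0,0,0,255],[0,0,-1.5,0,0,0,255],[-1,0,-4,0,0,0,255],[-2,0,-4,0,0,0,255],[-4,0,-4,0,0,0,255],[-5,0,-4,0,0,0,255],[-3,0,-2,0,0,0,255],[0,0,0,0,0,0,255]]]'; python3 - <<'E'
from h import *
st(); d=shot('wrist','w5'); e=shot('side','s5'); t=shot('top','t5')
b=cv2.resize(e['image'][190:290,235:400,::-1],None,fx=3,fy=3,interpolation=cv2.INTER_CUBIC)
a=np.zeros((300,290,3),np.uint8)
us=[px(d,[*(O+AX*x),.03]) for x in(.06,-.11)];print(us)
cv2.imwrite('pics/m5.png',cv2.resize(d['image'][:,120:520,::-1],(560,560))[:,:])
cv2.imwrite('pics/m5s.png',b)
E
```

```text
time_s: 12.7
eef_pos: [0.4189, 0.0628, 0.2343]
eef_rot: [[0.98, 0.198, 0.003], [0.198, -0.98, -0.0], [0.003, 0.001, -1.0]]
wrist_force: [2.1, 0.2, 0.6]
finger_gap: -0.0002
t 12.70 dock [-164.4    0.4  234.3] F dock [ 2.1 -0.2  0.6] yaw 0.200 tilt [ 0.0035 -0.    ]
[(np.float64(320.5388762179857), np.float64(-94.82561634027982)), (np.float64(320.90844627080776), np.float64(116.11275956314267))]
```

View pics/m5.png

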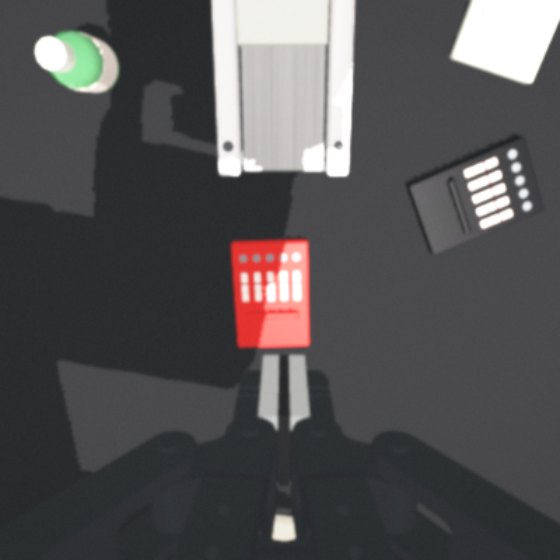

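View pics/m5s.png

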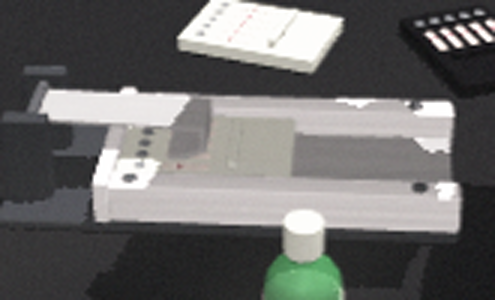

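The side view shows the cassette held under the leaf, with its rear edge at (293,120–175) and the arm clear. A final top crop will measure the rear edge, the rib and the nose gap.

```bash
python3 - <<'E'
from h import *
d=load('t5'); c=d['image'][125:275,230:350,::-1]
cv2.imwrite('pics/c5.png',cv2.resize(cv2.convertScaleAbs(c,alpha=1.0),None,fx=4,fy=4,interpolation=cv2.INTER_CUBIC))
for x in range(-48,70,3):
    u,v=px(d,[*(O+AX*x/1e3+AY*.022),.03]); print(x,round(pt(d,u,v)[2]*1e3,1),end='; ')
for k in(-.045,.045,0):
  print([round(pt(d,*px(d,[*(O+AX*x/1e3+AY*k*0),.042]))[2]*1e3,1) for x in(14,20,30,40)]);break
d0=load('top0');print([round(pt(d0,*px(d0,[*(O+AX*x/1e3),.042]))[2]*1e3,1) for x in(14,20,30,40)])
E
```

```text
-48 15.0; -45 14.3; -42 14.5; -39 14.0; -36 14.2; -33 24.1; -30 24.4; -27 24.5; -24 24.8; -21 25.0; -18 23.4; -15 24.5; -12 24.5; -9 24.5; -6 25.6; -3 26.8; 0 23.9; 3 24.2; 6 24.6; 9 24.9; 12 25.0; 15 24.9; 18 25.4; 21 24.2; 24 24.3; 27 24.1; 30 25.2; 33 23.9; 36 24.0; 39 24.1; 42 23.6; 45 24.0; 48 24.3; 51 24.0; 54 24.6; 57 28.4; 60 29.5; 63 28.7; 66 5.8; 69 5.3; [np.float64(43.1), np.float64(44.4), np.float64(44.7), np.float64(44.2)]
[np.float64(42.1), np.float64(41.3), np.float64(41.8), np.float64(43.7)]
```

View pics/c5.png

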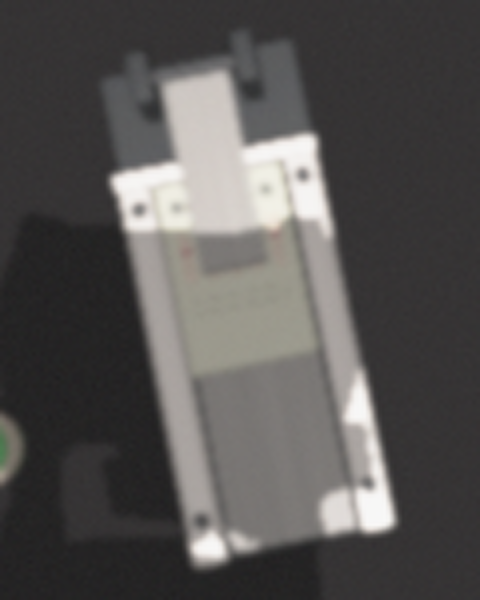

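It is home in x: the rear edge at about -35 puts the origin at about +10, there is no nose gap, and the leaf is lifted. The cassette top reads 24.5 mm, slightly below the roughly 26 mm I'd expect. I'll let it settle and check the heights once more with both cameras.

```bash
python3 -m creep '[[[0,0,0,0,0,0,255],[0,0,0,0,0,0,255],[0,0,0,0,0,0,255],[0,0,0,0,0,0,255]]]' | head -1; python3 - <<'E'
from h import *
def prof(d,xs,ys,z):
    return round(float(np.median([pt(d,*px(d,[*(O+AX*x/1e3+AY*y/1e3),z/1e3]))[2]*1e3 for x in xs for y in ys])),1)
A={'t0':load('top0'),'s0':load('side0'),'t5':shot('top','t6'),'s5':shot('side','s6')}
for n,d in A.items():
    print(n,'rail',prof(d,range(-90,40,5),[-39],28),prof(d,range(-90,40,5),[39],28),'deck',prof(d,range(-30,-10,2),range(-20,21,4),25) if '5' in n else prof(d,range(-70,-30,4),range(-20,21,4),32),'bed',prof(d,range(-100,-45,5) if '5' in n else range(-12,4,2),[-15,-5,5,15],16 if '5' in n else 22),
     'leaf',[prof(d,range(x-2,x+3),[-8,-4,0,4,8],43) for x in(16,30,45,60,80)], 'rear', [round(float(pt(d,*px(d,[*(O+AX*x/1e3),.025]))[2]*1e3),1) for x in range(-42,-28,2)])
E
```

```text
time_s: 13.35
t0 rail 27.8 27.8 deck 32.0 bed 21.7 leaf [41.6, 42.1, 43.4, 44.1, 45.3] rear [33.4, 32.1, 31.9, 32.0, 32.2, 30.9, 30.8]
s0 rail 28.3 28.4 deck 32.3 bed 22.1 leaf [42.1, 43.3, 43.9, 44.7, 46.4] rear [32.5, 32.2, 31.6, 31.7, 32.1, 32.2, 33.1]
t5 rail 27.7 27.8 deck 24.4 bed 14.4 leaf [43.9, 44.4, 44.8, 45.4, 46.0] rear [14.4, 14.5, 14.4, 15.9, 22.6, 24.6, 24.6]
s5 rail 28.3 28.4 deck 24.8 bed 14.7 leaf [44.7, 44.9, 45.8, 46.0, 46.8] rear [14.6, 14.5, 13.7, 13.8, 23.1, 23.6, 25.0]
```

Both cameras agree that the cassette is home. They also show the bed only about 1 mm up from its stop, with the spring at about 0.028 rad instead of the stated 0.05. The residual forward push at release may have left it stuck by friction. I'll mend this with one gentle vertical press behind the rib, without forward push, and release.

```bash
python3 -m creep '[[[4,0,2,0,0,0,255],[4,0,4,0,0,0,255],[4,0,4,0,0,0,255],[2.2,0,4,0,0,0,255],[0,0,3,0,0,0,255],[0,0,1.4,0,0,0,255],[0,0,0,0,0,0,255],[0,0,0,0,0,0,255]]]'|head -1; python3 -c 'from h import *;st()'
```

```text
time_s: 14.45
t 14.45 dock [-20.9   0.2  49.2] F dock [ 0.2  0.  -1. ] yaw 0.200 tilt [0.0017 0.0001]
```

```bash
python3 -m creep '[[[0,0,1,0,0,0,255],[0,0,1,0,0,0,255],[0,0,0.3,0,0,0,255],[0,0,0.2,0,0,0,255],[0,0,0,0,0,0,255],[0,0,0,0,0,0,255]]]'|head -1; python3 -c 'from h import *;st()'
```

```text
time_s: 15.2
t 15.20 dock [-21.8   0.4  23.4] F dock [-5.4 -0.  13.4] yaw 0.200 tilt [-0.0005 -0.0001]
```

```bash
python3 -m creep '[[[0,0,-0.06,0,0,0,255],[0,0,-0.1,0,0,0,255],[0,0,-0.1,0,0,0,255],[0,0,-0.1,0,0,0,255],[0,0,-0.2,0,0,0,255],[0,0,-0.5,0,0,0,255],[0,0,-1,0,0,0,255],[0,0,-2,0,0,0,255]]]'|head -1; python3 -c 'from h import *;st()'
python3 -m creep '[[[-1,0,-4,0,0,0,255],[-2,0,-4,0,0,0,255],[-4,0,-4,0,0,0,255],[-5,0,-4,0,0,0,255],[-3,0,-1,0,0,0,255],[0,0,0,0,0,0,255],[0,0,0,0,0,0,255]]]'|head -1
python3 - <<'E'
from h import *
def prof(d,xs,ys,z):
    return round(float(np.median([pt(d,*px(d,[*(O+AX*x/1e3+AY*y/1e3),z/1e3]))[2]*1e3 for x in xs for y in ys])),1)
st()
for n,d in {'t':shot('top','t7'),'s':shot('side','s7')}.items():
    print(n,'deck',prof(d,range(-30,-10,2),range(-20,21,4),25),'bed',prof(d,range(-100,-45,5),[-15,-5,5,15],16),'leaf',[prof(d,range(x-2,x+3),[-8,-4,0,4,8],43) for x in(16,30,45,60,80)],'rear', [round(float(pt(d,*px(d,[*(O+AX*x/1e3),.025]))[2]*1e3),1) for x in range(-40,-28,1)])
a=load('t7')['image'][125:275,230:350,::-1];b=load('s7')['image'][190:290,235:400,::-1]
a=cv2.resize(a,None,fx=3.5,fy=3.5,interpolation=cv2.INTER_CUBIC);b=cv2.resize(b,(375,525),interpolation=cv2.INTER_CUBIC)
cv2.imwrite('pics/m7.png',np.hstack([a,b]))
E
```

```text
time_s: 16.2
t 16.20 dock [-21.8   0.4  64. ] F dock [ 0.4  1.3 -0. ] yaw 0.200 tilt [-0.0009 -0.0001]
time_s: 17.08
t 17.07 dock [-169.5    0.3  232.9] F dock [1.2 0.  0.1] yaw 0.200 tilt [0.0011 0.0001]
t deck 23.6 bed 13.6 leaf [43.3, 43.9, 44.3, 45.2, 46.0] rear [13.8, 13.4, 13.5, 13.6, 13.9, 14.0, 22.3, 22.4, 23.0, 23.1, 23.2, 23.3]
s deck 24.1 bed 14.0 leaf [43.9, 44.2, 45.0, 45.6, 47.1] rear [13.6, 14.0, 14.0, 14.6, 14.7, 16.1, 22.6, 22.6, 23.3, 23.3, 23.4, 23.7]
```

View pics/m7.png

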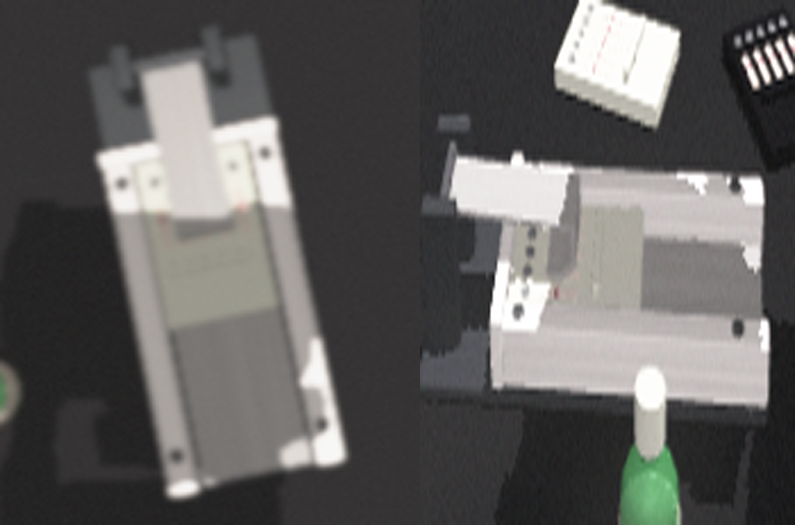

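The pictures show it home, with the rear edge at -34.5 and the leaf over it. The bed still hasn't risen (13.8 mm against 22 mm free). During the press the tool was still pushing forward 5 N, so nose friction on the stop is probably holding the cassette down. I'll wait briefly to look for creep, then press again and null that forward force before letting go.

```bash
python3 -m creep '[[[4,0,2,0,0,0,255],[4,0,4,0,0,0,255],[4,0,4,0,0,0,255],[2.4,0,4,0,0,0,255],[0,0,3,0,0,0,255],[0,0,1.4,0,0,0,255],[0,0,0,0,0,0,255],[0,0,0,0,0,0,255]]]'|head -1; python3 - <<'E'
from h import *
st(); d=shot('side','s8')
p=lambda xs,ys,z:round(float(np.median([pt(d,*px(d,[*(O+AX*x/1e3+AY*y/1e3),z/1e3]))[2]*1e3 for x in xs for y in ys])),1)
print('bed',p(range(-100,-45,5),[-15,-5,5,15],14),'deck edge',p(range(-30,-10,2),[14,18,22],24))
E
```

```text
time_s: 18.18
t 18.18 dock [-25.7   0.3  49.6] F dock [-0.2  0.8  0.9] yaw 0.200 tilt [0.0014 0.0001]
bed 14.1 deck edge 24.1
```

```bash
python3 -m creep '[[[0.4,0,1,0,0,0,255],[0,0,1,0,0,0,255],[0,0,0.3,0,0,0,255],[0,0,0.2,0,0,0,255],[-0.05,0,0,0,0,0,255],[0,0,0,0,0,0,255]]]'|head -1; python3 -c 'from h import *;st()'
```

```text
time_s: 18.98
t 18.98 dock [-22.6   0.4  23.7] F dock [-0.   1.   0.9] yaw 0.200 tilt [0.0003 0.    ]
```

```bash
python3 -m creep '[[[0,0,0.05,0,0,0,255],[0,0,0,0,0,0,255]]]'|head -1; python3 -c 'from h import *;st()'
```

```text
time_s: 19.23
t 19.23 dock [-22.6   0.4  23.5] F dock [-1.9  0.8  9.2] yaw 0.200 tilt [0.0004 0.0001]
```

```bash
python3 -m creep '[[[-0.06,0,0,0,0,0,255],[0,0,0,0,0,0,255]]]'|head -1; python3 -c 'from h import *;st()'
```

```text
time_s: 19.48
t 19.48 dock [-22.6   0.3  23.5] F dock [1.3 0.7 6.4] yaw 0.200 tilt [0.0016 0.0002]
```

```bash
python3 -m creep '[[[0,0,-0.04,0,0,0,255],[0,0,-0.06,0,0,0,255],[0,0,0,0,0,0,255]]]'|head -1; python3 -c 'from h import *;st()'
```

```text
time_s: 19.85
t 19.85 dock [-23.5   0.4  24. ] F dock [ 0.3  0.5 -0.8] yaw 0.200 tilt [-0.0004 -0.    ]
```

Contact confirms it: the cassette top is at about 23.7 mm with no force on it, so the bed is being held down by friction. The slide implied μ≈0.55, so the locked forward load at the nose is the likely cause. I'll press and draw back by tenths of a millimetre to unload the nose, watching the force.

```bash
python3 -m creep '[[[0.15,0,0,0,0,0,255],[0,0,0.1,0,0,0,255],[0,0,0.05,0,0,0,255],[-0.05,0,0,0,0,0,255],[0,0,0,0,0,0,255]]]'|head -1; python3 -c 'from h import *;st()'
python3 -m creep '[[[-0.06,0,0,0,0,0,255],[0,0,0,0,0,0,255]]]'|head -1; python3 -c 'from h import *;st()'
```

```text
time_s: 20.48
t 20.48 dock [-21.6   0.3  23.4] F dock [-1.3  0.4 15.1] yaw 0.200 tilt [0.0017 0.0002]
time_s: 20.72
t 20.73 dock [-21.6   0.3  23.4] F dock [ 1.3  2.7 13.2] yaw 0.200 tilt [0.0028 0.0003]
```

```bash
python3 -m creep '[[[-0.08,0,0.01,0,0,0,255],[0,0,0,0,0,0,255]]]'|head -1; python3 -c 'from h import *;st()'
python3 -m creep '[[[-0.06,0,0.01,0,0,0,255],[0,0,0,0,0,0,255]]]'|head -1; python3 -c 'from h import *;st()'
```

```text
time_s: 20.98
t 20.98 dock [-21.6   0.3  23.4] F dock [ 4.8  2.3 11.4] yaw 0.200 tilt [0.0042 0.0006]
time_s: 21.22
t 21.23 dock [-21.8   0.3  23.4] F dock [ 7.2  3.2 11. ] yaw 0.200 tilt [0.005  0.0006]
```

```bash
python3 -m creep '[[[0.03,0,-0.03,0,0,0,255],[0,0,-0.03,0,0,0,255],[0,0,-0.05,0,0,0,255],[0,0,0,0,0,0,255]]]'|head -1; python3 -c 'from h import *;st()'
```

```text
time_s: 21.72
t 21.73 dock [-24.    0.3  23.5] F dock [1.5 0.4 4.4] yaw 0.200 tilt [0.0001 0.    ]
```

```bash
python3 -m creep '[[[0,0,-0.05,0,0,0,255],[0,0,-0.05,0,0,0,255],[0,0,0,0,0,0,255]]]'|head -1; python3 - <<'E'
from h import *
st(); d=shot('side','s9')
p=lambda xs,ys,z:round(float(np.median([pt(d,*px(d,[*(O+AX*x/1e3+AY*y/1e3),z/1e3]))[2]*1e3 for x in xs for y in ys])),1)
print('bed',p(range(-100,-50,5),[5,10,15],14),'deck edge',p(range(-30,-10,2),[18,22],24),
'rear', [round(float(pt(d,*px(d,[*(O+AX*x/1e3+AY*.02),.024]))[2]*1e3),1) for x in range(-40,-28,1)])
E
```

```text
time_s: 22.1
t 22.10 dock [-24.3   0.4  24.3] F dock [0.5 0.1 0.1] yaw 0.200 tilt [-0.0005 -0.    ]
bed 14.5 deck edge 24.0 rear [14.4, 14.3, 14.9, 14.9, 15.0, 15.2, 15.2, 22.7, 24.3, 24.3, 24.5, 24.6]
```

```bash
python3 -m creep '[[[0,0,-0.3,0,0,0,255],[0,0,-1.5,0,0,0,255],[-4,0,-4,0,0,0,255],[-6,0,-4,0,0,0,255],[-4,0,-4,0,0,0,255],[0,0,0,0,0,0,255],[0,0,0,0,0,0,255]]]'|head -1; python3 - <<'E'
from h import *
st()
def prof(d,xs,ys,z):
    return round(float(np.median([pt(d,*px(d,[*(O+AX*x/1e3+AY*y/1e3),z/1e3]))[2]*1e3 for x in xs for y in ys])),1)
for n,d in {'t':shot('top','t10'),'s':shot('side','s10')}.items():
    print(n,'deck',prof(d,range(-30,-10,2),range(-20,21,4),25),'front',prof(d,range(40,50,2),[-22,22],25),'bed',prof(d,range(-100,-45,5),[-15,-5,5,15],15),'leaf',[prof(d,range(x-2,x+3),[-8,-4,0,4,8],43) for x in(16,30,45,60,80)],'rear', [[round(float(pt(d,*px(d,[*(O+AX*x/1e3+AY*y),.025]))[2]*1e3),1) for x in range(-38,-30,1)] for y in(-.02,.02)])
E
```

```text
time_s: 23.02
t 23.02 dock [-155.2    0.3  157.8] F dock [ 0.3 -0.2 -0.1] yaw 0.200 tilt [0.002  0.0001]
t deck 23.6 front 23.7 bed 13.5 leaf [42.7, 44.2, 44.7, 44.7, 45.3] rear [[13.6, 13.7, 14.0, 14.1, 15.3, 20.3, 23.4, 23.5], [13.5, 13.8, 13.9, 14.7, 14.8, 22.8, 22.9, 23.0]]
s deck 24.3 front 34.5 bed 14.0 leaf [44.0, 44.4, 45.3, 45.7, 46.7] rear [[18.7, 18.7, 18.8, 18.8, 18.9, 22.3, 22.4, 23.9], [13.6, 13.6, 14.2, 14.4, 14.4, 23.0, 23.3, 23.3]]
```

The bed is still near its stop (spring about 0.018 rad), lower than after the first release (0.028 rad), when the finger was rubbing up the back of the rib. I'll repeat that release: a light forward touch on the rib, which keeps the cassette home, then a slow rise, reading the forces on the way.

```bash
python3 -m creep '[[[5,0,0,0,0,0,255],[5,0,3,0,0,0,255],[3.4,0,4,0,0,0,255],[0,0,3,0,0,0,255],[0,0,1.2,0,0,0,255],[0,0,0,0,0,0,255]]]'|head -1; python3 -c 'from h import *;st()'
```

```text
time_s: 23.88
t 23.88 dock [-22.6   0.5  44.4] F dock [-0.1 -0.8  0.1] yaw 0.200 tilt [-0.002  -0.0001]
```

```bash
python3 -m creep '[[[0.2,0,1,0,0,0,255],[0,0,0.8,0,0,0,255],[0,0,0.3,0,0,0,255],[0.25,0,0,0,0,0,255],[0,0,0,0,0,0,255]]]'|head -1; python3 -c 'from h import *;st()'
```

```text
time_s: 24.5
t 24.50 dock [-18.1   0.4  24.1] F dock [-5.   0.1 -0.1] yaw 0.200 tilt [-0.0012 -0.0002]
```

The finger is touching the rib with 5 N forward at -18.1, the same as the earlier home reading, and not pressing down. Now I'll rise slowly.

```bash
python3 -m creep '[[[0,0,-0.05,0,0,0,255],[0,0,-0.05,0,0,0,255],[0,0,0,0,0,0,255]]]'|head -1; python3 -c 'from h import *;st()'
python3 -m creep '[[[0,0,-0.1,0,0,0,255],[0,0,0,0,0,0,255]]]'|head -1; python3 -c 'from h import *;st()'
```

```text
time_s: 24.88
t 24.88 dock [-18.    0.4  25.1] F dock [-5.4 -0.9 -1.8] yaw 0.200 tilt [-0.0009 -0.0001]
time_s: 25.12
t 25.12 dock [-18.    0.4  26.1] F dock [-5.2 -0.4 -2.9] yaw 0.200 tilt [-0.0008 -0.0001]
```

```bash
python3 -m creep '[[[0,0,-0.1,0,0,0,255],[0,0,0,0,0,0,255]]]'|head -1; python3 - <<'E'
from h import *
st()
def prof(d,xs,ys,z):
    return round(float(np.median([pt(d,*px(d,[*(O+AX*x/1e3+AY*y/1e3),z/1e3]))[2]*1e3 for x in xs for y in ys])),1)
d=shot('side','s11')
print('deck',prof(d,range(-30,-10,2),[18,20,22],25),'bed',prof(d,range(-100,-50,5),[5,10,15],15),'leaf',[prof(d,range(x-2,x+3),[-8,-4,0,4,8],43) for x in(16,30,45,60)])
E
```

```text
time_s: 25.38
t 25.38 dock [-17.8   0.4  27.1] F dock [-5.4 -0.2 -3.2] yaw 0.200 tilt [-0.0006 -0.    ]
deck 27.2 bed 15.4 leaf [45.7, 46.1, 46.6, 46.8]
```

The cassette has come up: the leaf reads 45.7 mm and the bed has risen. I'll now back the finger off the rib horizontally, which leaves no load on the nose, and let it settle before going up.

```bash
python3 -m creep '[[[-0.15,0,0,0,0,0,255],[-0.05,0,-0.1,0,0,0,255],[0,0,-0.3,0,0,0,255],[0,0,-1,0,0,0,255],[-2,0,-4,0,0,0,255],[-5,0,-4,0,0,0,255],[-5,0,-4,0,0,0,255],[0,0,0,0,0,0,255]]]'|head -1; python3 - <<'E'
from h import *
st()
def prof(d,xs,ys,z):
    return round(float(np.median([pt(d,*px(d,[*(O+AX*x/1e3+AY*y/1e3),z/1e3]))[2]*1e3 for x in xs for y in ys])),1)
for n,d in {'t':shot('top','t12'),'s':shot('side','s12')}.items():
    print(n,'deck',prof(d,range(-30,-10,2),range(-20,21,4),25),'front',prof(d,range(40,50,2),[-22,22],25),'bed',prof(d,range(-100,-45,5),[-15,-5,5,15],15),'leaf',[prof(d,range(x-2,x+3),[-8,-4,0,4,8],44) for x in(16,30,45,60,80)],'rear', [[round(float(pt(d,*px(d,[*(O+AX*x/1e3+AY*y),.026]))[2]*1e3),1) for x in range(-38,-30,1)] for y in(-.02,.02)])
a=load('t12')['image'][125:275,230:350,::-1];b=load('s12')['image'][190:290,235:400,::-1]
a=cv2.resize(a,None,fx=3.5,fy=3.5,interpolation=cv2.INTER_CUBIC);b=cv2.resize(b,(375,525),interpolation=cv2.INTER_CUBIC)
cv2.imwrite('pics/m12.png',np.hstack([a,b]))
E
```

```text
time_s: 26.42
t 26.43 dock [-139.     0.5  162.2] F dock [ 0.7  0.3 -0.4] yaw 0.200 tilt [0.0031 0.    ]
t deck 24.8 front 24.2 bed 14.8 leaf [44.3, 45.1, 45.1, 45.4, 46.0] rear [[14.7, 14.8, 14.9, 15.0, 16.5, 24.0, 24.1, 25.5], [14.6, 14.6, 14.7, 14.8, 14.9, 23.0, 23.9, 24.0]]
s deck 25.2 front 35.0 bed 15.2 leaf [45.3, 44.9, 46.2, 46.2, 46.8] rear [[19.7, 19.7, 19.7, 19.8, 20.2, 24.4, 24.4, 25.5], [15.5, 15.6, 16.3, 16.6, 16.7, 24.1, 26.0, 26.0]]
```

Now, with the nose unloaded, the cassette top is at about 25 mm and the bed at about 15 mm. The spring is at about 0.035 rad, and the cassette is home. That is a settled balance with nothing touching it, so I'm handing in.

```bash
python3 -c 'from station import r; print(r.sign_off())'
```

```text
the job is handed in; nothing more can be done
None
```

The cassette is loaded and held under the spring, and I handed the job in at about 26.5 s. The spring reads lower than you said it would. I pressed the cassette onto the bed's stop, then slid it 77 mm with the finger against the thumb rib, until it stopped dead at the end stop. The press was mostly 13–20 N, with peaks near 30 N.

**Checks that passed**
- **Position:** the rear edge is at dock x of about -34, so the origin is at about +10, fully home. There was no gap at the nose in the last close-up, which I took before letting go.
- **Clear of the robot:** the arm is well away and the wrist force is near zero. I touched nothing but the cassette.

**Checks that disagreed**
- **Spring lift:** the camera heights put it at about 0.035 rad, against the stated 0.05. The cassette top is at about 25 mm and the bed is about 7 mm down.
- **Extra touches:** after the first release the lift was only about 0.028 rad, because the bed had not risen freely. Friction is the likely cause. I pressed the deck twice more, which did not help. I then let the finger rub lightly up the back of the rib, which drew the cassette up. At one moment its rear may have been about 1–2 mm off the bed. I then backed the finger off, and that left it as it is now.
- **Last look:** I had used up the picture limit, so the final state was checked by depth measurements from two cameras, not by eye.

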